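# Sort loose fasteners into the parts bins

## Robot

A 7-joint arm with a two-finger parallel gripper is mounted at the origin on a cart in front of the work surface, level with it; the furniture and walls round the work are solid. World frame = base frame: x ahead of the robot, y to its left, z up, the work surface at z = 0. Lengths are in m, angles in rad, forces in N, time in s.
With the tool pointing down it reaches from about 0.425 to 0.975 m from the base axis. Payload 16.7 kg.
Tool frame: the origin (TCP) lies on the centre line of the jaws, within the pads' length; the fingertips stand 14 mm ahead of it and the grasp point (between the pads) lies 5 mm behind it; z points along the fingers, y is the line along which they close (so a half turn about z gives the same grasp; the last joint's range is limited). The gripper opens to 85 mm and grips with 20 to 120 N. Pads are 22 mm wide; open, the fingers measure 114 mm over their backs; the gripper's body (76 mm by 85 mm) begins 54 mm behind the grasp point. The pads swing forward as they close: fully open they stand 13 mm farther back than shut.
Start: joints at [1.198, 0.426, 0.074, 1.606, -0.034, 1.111, -0.067], TCP at [0.149, -0.658, 0.245] pointing down, gripper open.
Joint ranges: [-2.85, 2.85], [-0.5, 2.14], [-1.23, 1.37], [0.21, 2.46], [-1.02, 4.16], [0.16, 2.05], [-2.73, 2.73]. Speed limits (rad/s): [1.89, 1.89, 2.39, 2.39, 3.01, 3.01, 3.01].

## Interface

Orientations are given as a 3x3 rotation matrix whose columns are the frame's x, y, z axes.
In Python, from cell import read_state, viewer, ctrl gives the robot as it stands.
- The arm moves only by the tool carry_out, never from a script. Its argument "increments" is a list of rows, each an object of numbers: "rx", "ry", "rz": the turn, a rotation vector about the tool's x, y, z in degrees; "tx", "ty", "tz": the shift along the tool's x, y, z in m; "gripper": the opening, from -1 (shut) to 1 (fully open). A call has 1 to 20 rows; each row shifts and turns the commanded pose from where the row before left it, along the tool's axes as they then stand; what a row does not reach is not made up. A row lasts 1/8 s, in which the tool goes at most 62.5 mm and 10.7 degrees, less where a joint would pass 70% of its speed; a pose out of reach is approached as far as the arm can. A call with a gripper value outside its range is refused whole. The fingers move at their own pace and stop on an object; "squeeze" is the grip in N (left out, the last holds). Time passes only in rows, so rows that do not move let the fingers close. It gives the time, the measured TCP pose, the force, the opening and the grip force at its end, in the units of the state.
- read_state(): the state, without advancing time (a new reading comes with each control period).
- viewer.camera(name): name is "scene" or "top"; returns a dict with "color" (420x560x3 uint8, red, green, blue), "mtx" (3x3 intrinsics, pixels), "extrinsics" (4x4, takes a point from world to camera coordinates). Camera axes: x right, y up, looking along -z (the intrinsics and any distortion apply to the point x, -y, -z); pixel columns grow to the right and rows downward; lengths in m; the calibration is good to about 2 mm. A picture is of the moment at which its call begins. There is no depth.
- ctrl.close_job(): hands the job in; it is judged then, once.
The state is a dict: "clock": time; "joint_positions": joint angles; "qd": joint speeds; "joint_torque": joint torques, N m; "tcp_pos": TCP position; "eef_rot": TCP orientation; "contact_force": force on the tool from outside, world axes, zero at the start; "ft_torque": the same for the moment, N m; "grip_width": finger opening in m; "gripper_force": force on a finger pad.
Only numpy, scipy, OpenCV 4.12 (cv2) and the standard library are available. Lean on these libraries where they do the work, as an engineer would, in place of code of your own. Each camera call takes 0.05 s, during which the arm holds its last target. There are 200 camera calls.

## Task

Sort the loose hardware into the three grey bins: every loose bolt, nut and sleeve goes into the bin whose ledge carries a sample of its kind. Lay the bolts and the nuts flat on the floor of their bin, each beside the other and not on top of it, and stand the sleeve upright in its bin. Leave the tape measure and the roll of black tape where they are.

Things in the scene. Friction and masses are not known exactly. Their poses are not given: they have to be found in the camera images.
- bin_bolts: Open grey bin fixed to the bench, 136 x 120 mm outside (x, y), 128 x 112 inside, rim 35 mm and inner floor 4 mm above the bench. A ledge 50 mm deep, 8 mm high, outside its -x wall (towards the robot) carries a fastened sample part, here a hex-head bolt lying along the bin's y. The bins are alike but for the sample. Origin: centre of the bin (without ledge) at bench level; z up.
- bin_nuts: Open grey bin fixed to the bench, 136 x 120 mm outside (x, y), 128 x 112 inside, rim 35 mm and inner floor 4 mm above the bench. A ledge 50 mm deep, 8 mm high, outside its -x wall (towards the robot) carries a fastened sample part, here a large hex nut lying flat. The bins are alike but for the sample. Origin: centre of the bin (without ledge) at bench level; z up.
- bin_sleeves: Open grey bin fixed to the bench, 136 x 120 mm outside (x, y), 128 x 112 inside, rim 35 mm and inner floor 4 mm above the bench. A ledge 50 mm deep, 8 mm high, outside its -x wall (towards the robot) carries a fastened sample part, here a round steel sleeve standing upright, its top 58 mm above the bench. The bins are alike but for the sample. Origin: centre of the bin (without ledge) at bench level; z up.
- bolt_a: Loose steel M10 hex-head bolt lying on the bench, 48 mm long (along its y), 17 mm wide (x), 19 mm high. Origin: centre of its underside, midway along its length; z up. The two loose bolts are alike.
- bolt_b: Loose steel M10 hex-head bolt lying on the bench, 48 mm long (along its y), 17 mm wide (x), 19 mm high. Origin: centre of its underside, midway along its length; z up. The two loose bolts are alike.
- nut_a: Loose large steel hex nut lying flat on the bench, 41 mm across flats, 47 mm across corners, 22 mm high. Two of its flats face its +x and -x, the others lie at every 60 degrees from those. Origin: centre of its underside; z up. The two loose nuts are alike.
- nut_b: Loose large steel hex nut lying flat on the bench, 41 mm across flats, 47 mm across corners, 22 mm high. Two of its flats face its +x and -x, the others lie at every 60 degrees from those. Origin: centre of its underside; z up. The two loose nuts are alike.
- sleeve: Loose round steel spacer sleeve (a plain tube) standing upright on the bench, 34 mm outside diameter, 20 mm bore, 50 mm high. Origin: centre of its underside; z up, along the tube.
- tape_measure: Bystander: yellow and black tape measure standing on its base, 44 x 83 x 66 mm, loose. Origin: centre of its underside; z up. Not to be moved.
- etape: Bystander: roll of black electrical tape lying flat, 66 mm across, 19 mm high, loose. Origin: centre of its underside; z up. Not to be moved.
There are look-alikes about, which are no part of the job. What is shaped like the nut_b but blue or turquoise is not meant.

How it is judged:
At the end, for the whole second after the job is handed in: All five parts at rest and released, origins inside the bin that has their sample (within 62 mm of its centre in x, 54 mm in y); bolts and nuts flat on its floor (origin under 12 and 9 mm above it), sleeve within 0.15 rad of upright, under 6 mm above the floor (x of bolt_a in the frame of bin_bolts between -0.062 and 0.062 m and y of bolt_a in the frame of bin_bolts between -0.054 and 0.054 m and z of bolt_a in the frame of bin_bolts between -0.002 and 0.016 m and linear speed of each of bolt_a, bolt_b, nut_a, nut_b, sleeve below 0.02 m/s and angular speed of each of bolt_a, bolt_b, nut_a, nut_b, sleeve below 0.3 rad/s and x of bolt_b in the frame of bin_bolts between -0.062 and 0.062 m and y of bolt_b in the frame of bin_bolts between -0.054 and 0.054 m and z of bolt_b in the frame of bin_bolts between -0.002 and 0.016 m and x of nut_a in the frame of bin_nuts between -0.062 and 0.062 m and y of nut_a in the frame of bin_nuts between -0.054 and 0.054 m and z of nut_a in the frame of bin_nuts between -0.002 and 0.013 m and x of nut_b in the frame of bin_nuts between -0.062 and 0.062 m and y of nut_b in the frame of bin_nuts between -0.054 and 0.054 m and z of nut_b in the frame of bin_nuts between -0.002 and 0.013 m and x of sleeve in the frame of bin_sleeves between -0.062 and 0.062 m and y of sleeve in the frame of bin_sleeves between -0.054 and 0.054 m and z of sleeve in the frame of bin_sleeves between -0.002 and 0.01 m and angle between sleeve's own z axis and vertical below 0.15 rad); the robot touches nothing.
It fails at once if the tape measure was moved by more than 20 mm (distance of tape_measure from where it was at the start of the episode above 0.02 m).
It fails at once if the roll of black tape was moved by more than 20 mm (distance of etape from where it was at the start of the episode above 0.02 m).
It also fails if it takes over 109 s, if anything falls off the work surface, if the arm or the gripper's body presses on something with over 40 N, if the wrist force passes 120 N, or if a joint passes its speed limit or range.

## Working session

There is one attempt and no reset: what is moved stays moved. The work goes in short steps, Python scripts to look and compute and a tool call to move; the robot and the scene stay as the last step left them, time stands still between calls to the robot, and variables do not carry over. Pictures are saved under pics/ and viewed, at most 14 in all, crops included, and the job is handed in when it is done.

Besides the shell and the picture viewer there is one more tool, called after "Call:" in YAML: its name, and indented under it one key for each argument. carry_out: Moves the arm, as the interface text tells. Its arguments: {"type":"object","properties":{"increments":{"type":"array","items":{"type":"object","properties":{"rx":{"type":"number"},"ry":{"type":"number"},"rz":{"type":"number"},"tx":{"type":"number"},"ty":{"type":"number"},"tz":{"type":"number"},"gripper":{"type":"number"}}}},"squeeze":{"type":"number"}},"required":["increments"]}

```bash
ls; mkdir -p pics; python3 - <<'E'
from cell import read_state, viewer
import cv2,pickle
s=read_state();print({k:s[k] for k in('clock','tcp_pos','eef_rot','grip_width','contact_force')})
for n in('scene','top'):
    c=viewer.camera(n);cv2.imwrite(f'pics/{n}0.png',cv2.cvtColor(c['color'],cv2.COLOR_RGB2BGR));pickle.dump(c,open(f'{n}0.pkl','wb'));print(n,c['mtx'],c['extrinsics'],c.keys())
E
```

```text
pics
{'clock': 0.0, 'tcp_pos': array([ 0.14899791, -0.65792767,  0.24460515]), 'eef_rot': array([[ 9.75297381e-01,  2.20895612e-01, -3.83794418e-04],
       [ 2.20895924e-01, -9.75296569e-01,  1.26227775e-03],
       [-9.54817638e-05, -1.31587480e-03, -9.99999130e-01]]), 'grip_width': 0.0856128397197804, 'contact_force': array([0.0387887 , 0.27653995, 0.02593144])}
scene [[475.03796415   0.         275.40562836]
 [  0.         475.03796415 215.9023234 ]
 [  0.           0.           1.        ]] [[-0.74402925 -0.66810111  0.00783404  0.38127043]
 [ 0.3175268  -0.343248    0.88394431 -0.21715319]
 [-0.58787516  0.66016794  0.46752656 -0.82688196]
 [ 0.          0.          0.          1.        ]] dict_keys(['color', 'mtx', 'extrinsics'])
top [[422.53828435   0.         280.20368065]
 [  0.         422.53828435 208.03091454]
 [  0.           0.           1.        ]] [[ 0.01355068 -0.99976996 -0.01662559  0.01263675]
 [ 0.9977219   0.01242026  0.066308   -0.52033966]
 [-0.06608625 -0.01748624  0.99766068 -1.20880354]
 [ 0.          0.          0.          1.        ]] dict_keys(['color', 'mtx', 'extrinsics'])
```

View pics/top0.png

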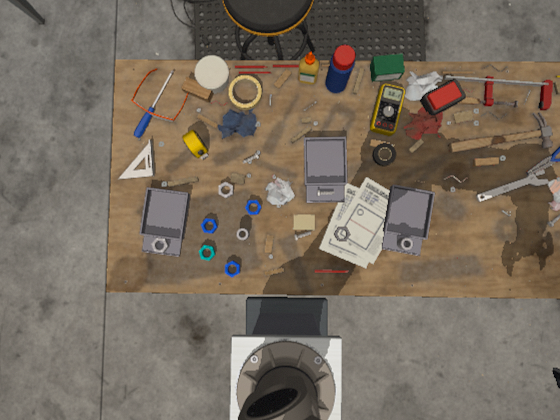

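View pics/scene0.png

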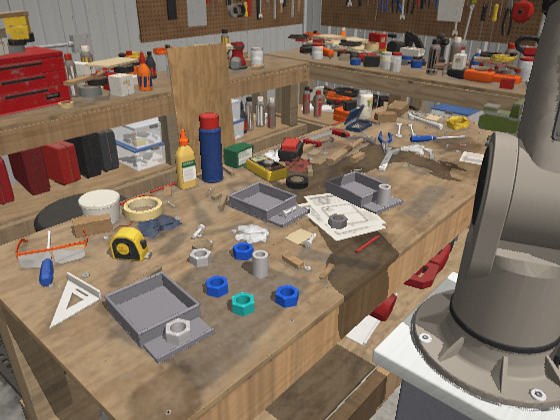

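The top view shows the nuts bin at (165,215), bolts bin at (325,165) and sleeves bin at (410,215). The nuts are at (226,190) and (343,234), and the sleeve at (242,233). Possible bolts are at (252,156) and (302,234). I'll zoom in.

```bash
python3 - <<'E'
import cv2,numpy as np
a=cv2.imread('pics/top0.png')[135:275,190:390]
b=cv2.imread('pics/scene0.png')[190:310,170:410]
cv2.imwrite('pics/topc.png',cv2.resize(a,None,fx=4,fy=4,interpolation=cv2.INTER_CUBIC))
cv2.imwrite('pics/scenec.png',cv2.resize(b,None,fx=3.3,fy=3.3,interpolation=cv2.INTER_CUBIC))
E
```

```text
(no output)
```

View pics/topc.png

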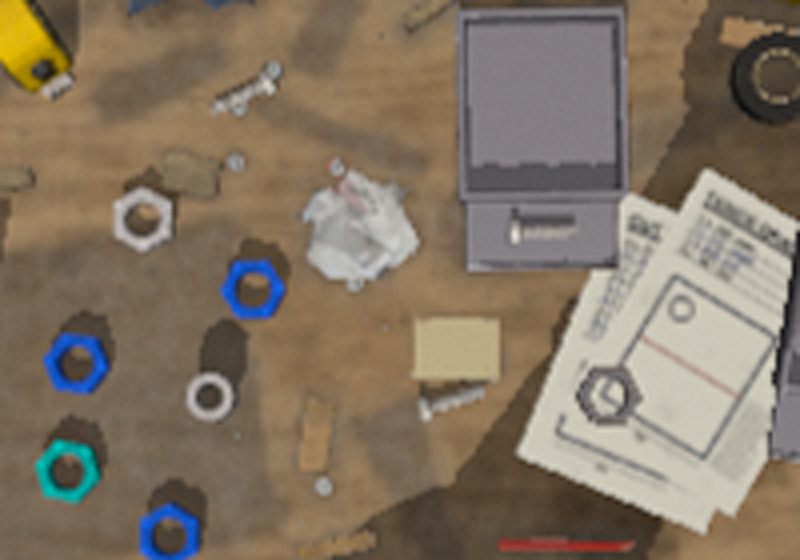

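View pics/scenec.png

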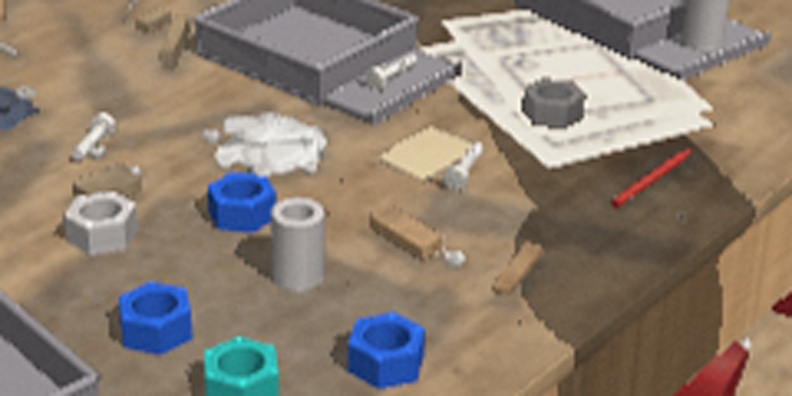

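The crops show bolt_b below the flat note pad, with its head at crop (425,408). bolt_a runs from crop (272,70) to (220,105), with debris around it. nut_b is dark grey on the paper, and the other nut-shaped things are blue or turquoise look-alikes. Next I'll measure.

```bash
cat > h.py <<'E'
import cv2,numpy as np,pickle
def cast(c,uv,z):
    E=c['extrinsics'];R,t=E[:3,:3],E[:3,3]
    uv=np.atleast_2d(uv).astype(float);K=c['mtx']
    d=np.c_[(uv[:,0]-K[0,2])/K[0,0],-(uv[:,1]-K[1,2])/K[1,1],-np.ones(len(uv))]@R
    o=-R.T@t
    return o+d*((z-o[2])/d[:,2])[:,None]
def blob(c,mask,uv,r=14):
    m=np.zeros_like(mask);u,v=uv;m[v-r:v+r,u-r:u+r]=mask[v-r:v+r,u-r:u+r]
    n,l,s,ce=cv2.connectedComponentsWithStats(m)
    i=1+np.argmax(s[1:,4]);return cv2.findContours((l==i).astype(np.uint8),cv2.RETR_EXTERNAL,cv2.CHAIN_APPROX_NONE)[0][0][:,0]
def rect(P):
    (cx,cy),(w,h),a=cv2.minAreaRect((P[:,:2]*1000).astype(np.float32))
    if h>w:w,h,a=h,w,a+90
    return np.round([cx/1000,cy/1000,w,h,a],3)
def hexang(P): # angle (deg, mod 60) of flats normals by 6-fold moment of hull edges
    H=cv2.convexHull((P[:,:2]*1000).astype(np.float32))[:,0];e=np.roll(H,-1,0)-H
    L=np.hypot(*e.T);a=np.arctan2(e[:,1],e[:,0])
    return np.degrees(np.angle((L**2*np.exp(6j*a)).sum()))/6
def load(n):return pickle.load(open(n,'rb'))
E
python3 - <<'E'
from h import *
c=load('top0.pkl');im=c['color'];hsv=cv2.cvtColor(im,cv2.COLOR_RGB2HSV);S,V=hsv[...,1],hsv[...,2]
br=((S<50)&(V>125)).astype(np.uint8)
R=c['extrinsics'][:3,:3];print('cam',-R.T@c['extrinsics'][:3,3])
for n,uv,z,m,r in [('nut_a',(226,190),.022,br,12),('nut_b',(342,233),.022,((V<150)).astype(np.uint8),11),('sleeve',(242,233),.05,br,9),('bolt_a',(251,157),.012,br,12),('bolt_b',(302,235),.012,br,10)]:
    k=blob(c,m,uv,r);P=cast(c,k,z);print(n,k.min(0),k.max(0),rect(P),len(k),round(hexang(P),1))
grey=((S<60)&(V>60)&(V<140)&(cv2.absdiff(im[...,0],im[...,2])<25)).astype(np.uint8)
for n,uv in [('nuts',(165,220)),('bolts',(325,170)),('sleeves',(409,218))]:
    k=blob(c,cv2.morphologyEx(grey,cv2.MORPH_OPEN,np.ones((3,3))),uv,42);P=cast(c,k,.03);print(n,k.min(0),k.max(0),rect(P))
a=cv2.resize(im[180:265,130:195],None,fx=6,fy=6);b=cv2.resize(im[180:265,380:440],None,fx=6,fy=6)
d=cv2.resize(br[180:265,380:440]*0+grey[180:265,380:440]*255,None,fx=0.1,fy=0.1)
cv2.imwrite('pics/bins.png',cv2.cvtColor(np.hstack([a,b]),cv2.COLOR_RGB2BGR))
E
```

```text
cam [ 0.43909774 -0.00204083  1.24068854]
nut_a [218 182] [232 197] [ 0.572  0.18  43.868 40.796  1.211] 43 1.1
nut_b [334 222] [352 241] [ 0.449 -0.159 56.204 45.622 14.921] 60 15.9
sleeve [236 228] [247 240] [ 0.443  0.127 33.775 31.052  1.076] 33 -3.7
bolt_a [243 150] [259 163] [6.67000e-01 1.04000e-01 5.70720e+01 1.88510e+01 1.28588e+02] 44 8.4
bolt_b [294 232] [310 240] [ 4.44000e-01 -4.50000e-02  4.80130e+01  1.43350e+01  1.15483e+02] 37 -9.9
nuts [142 187] [187 256] [  0.477   0.356 188.886 120.146 174.007]
bolts [304 136] [347 202] [ 6.34000e-01 -1.10000e-01  1.91925e+02  1.23882e+02  7.00000e-01]
sleeves [382 188] [431 254] [  0.491  -0.34  190.463 112.266 169.29 ]
```

View pics/bins.png

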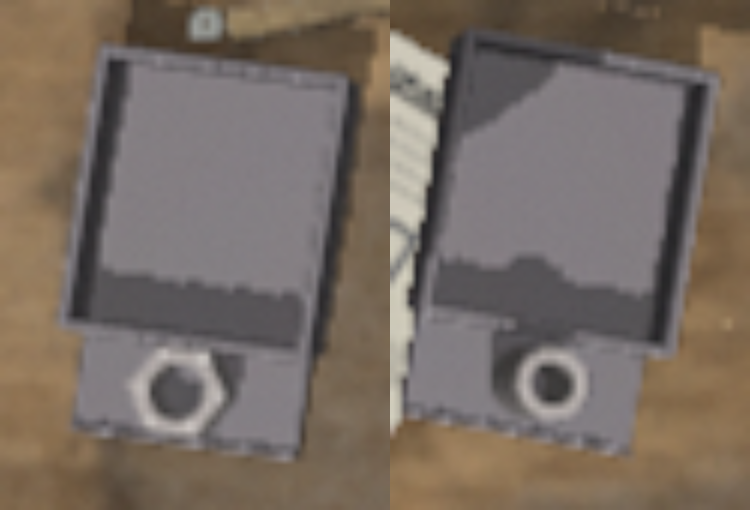

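The bins crop shows the rim corners clearly: left bin (100,45), (355,75), (312,350), (62,322), and right bin (72,28), (328,75), (282,352), (25,317) after subtracting the 390 panel offset. Next I'll cast these and zoom in on the bolts and nut_b.

```bash
python3 - <<'E'
from h import *
c=load('top0.pkl');s=load('scene0.pkl')
def b(n,p,k,o):
    P=cast(c,(np.array(p)+.5)/k-.5+np.array(o),.035)[:,:2]
    ctr=P.mean(0);e=P[1]-P[0];f=P[2]-P[3]
    x=(P[0]+P[1]-P[2]-P[3])/2;print(n,ctr.round(4),[round(1000*np.linalg.norm(q)) for q in(e,f,P[0]-P[3],P[1]-P[2])],'x ang',np.degrees(np.arctan2(x[1],x[0])).round(1), 'from y',np.degrees(np.arctan2((e+f)[0],-(e+f)[1])).round(1))
b('nuts',[(100,45),(355,75),(312,350),(62,322)],6,(130,180))
b('sleeves',[(72,28),(328,75),(282,352),(25,317)],6,(380,180))
b('bolts',[(458,8),(630,8),(628,198),(460,195)],4,(190,135))
def cr(c,u,v,r=14,k=13):return cv2.resize(c['color'][v-r:v+r,u-r:u+r],None,fx=k,fy=k,interpolation=cv2.INTER_CUBIC)
# scene pixel of bolt_a, bolt_b
A=np.vstack([np.hstack([cr(c,251,157),cr(c,302,236)]),np.hstack([cr(s,199,232),cr(s,310,240)])])
A=cv2.resize(np.hstack([A,np.vstack([cr(c,343,233),cr(c,226,190)])]),None,fx=.7,fy=.7)
cv2.imwrite('pics/bz.png',cv2.cvtColor(A,cv2.COLOR_RGB2BGR));print(A.shape)
E
```

```text
nuts [0.502  0.3523] [124, 121, 134, 133] x ang -6.6 from y -5.8
sleeves [ 0.5132 -0.3474] [123, 122, 140, 134] x ang -9.6 from y -8.5
bolts [ 0.6588 -0.1097] [124, 120, 136, 138] x ang 0.4 from y 0.1
(510, 764, 3)
```

View pics/bz.png

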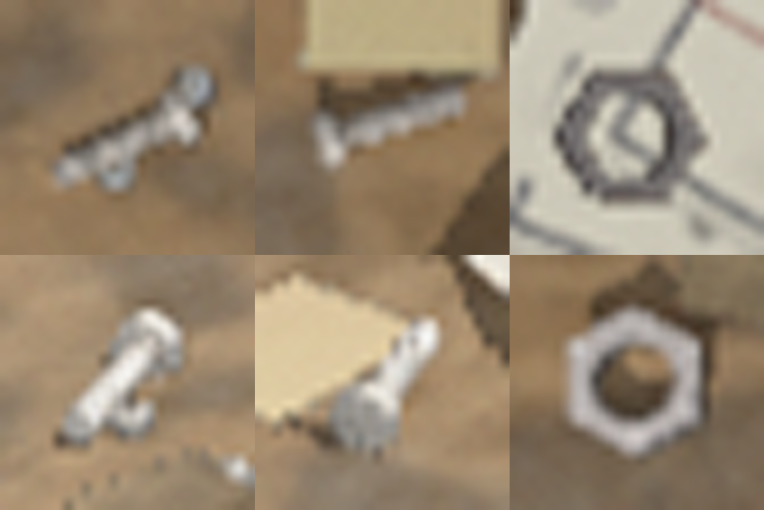

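The zoom shows bolt_a's shank from panel (60,172) to the head at (185,110), with small debris at (118,175) and (197,85). bolt_b runs from its head at (68,142) to its tail at (210,97) in its own panel. nut_b's flats face world x and nut_a's face world y. Next I'll work out targets and write a move calculator.

```bash
cat >> h.py <<'E'
def go(x,y,z,ang=None,state=None):
    """deltas: turn first (tool y to world angle ang deg, mod 180), then shift in turned tool axes"""
    from cell import read_state
    from scipy.spatial.transform import Rotation as Ro
    s=state or read_state();R=np.array(s['eef_rot']);p=np.array(s['tcp_pos'])
    if ang is not None:
        cur=np.degrees(np.arctan2(R[1,1],R[0,1]));d=(ang-cur+90)%180-90
        a=np.radians(cur+d);yv=np.array([np.cos(a),np.sin(a),0]);zv=np.array([0,0,-1.]);T=np.c_[np.cross(yv,zv),yv,zv]
        print('turn',np.degrees(Ro.from_matrix(R.T@T).as_rotvec()).round(2),end=' ');R=T
    print('shift',(R.T@(np.array([x,y,z])-p)).round(4), 'tcp',p.round(4),'t',round(s['clock'],2))
E
python3 - <<'E'
from h import *
c=load('top0.pkl')
def pz(p,u,v,z):return cast(c,np.array(p)/9.107-.5+np.array([u-14,v-14]),z)[:,:2]
for n,p,u,v in [('a',[(60,172),(185,110)],251,157),('b',[(210,97),(68,142)],302,236)]:
    P=pz(p,u,v,.010);d=P[1]-P[0];L=np.linalg.norm(d);g=P[0]+d/L*.029
    print('bolt',n,'tail,head',P.round(4),'L',L.round(4),'ang',np.degrees(np.arctan2(d[1],d[0])).round(1),'grip',g.round(4))
print('nut_b',pz([(120,134)],343,233,.02),'nut_a',pz([(127,126)],226,190,.02))
go(.5,-.35,.25,90);go(.443,.127,.15,90)
E
```

```text
bolt a tail,head [[0.6569 0.1307]
 [0.6776 0.0906]] L 0.0451 ang -62.7 grip [0.6702 0.1049]
bolt b tail,head [[ 0.4515 -0.0696]
 [ 0.4366 -0.0245]] L 0.0475 ang 108.3 grip [ 0.4424 -0.0421]
nut_b [[ 0.44954623 -0.15851942]] nut_a [[0.57250262 0.17948086]]
turn [-7.000e-02  1.000e-02  1.277e+01] shift [ 0.3509 -0.308  -0.0053] tcp [ 0.1491 -0.658   0.2447] t 0.1
turn [-7.000e-02  1.000e-02  1.277e+01] shift [ 0.2939 -0.785   0.0947] tcp [ 0.1491 -0.658   0.2447] t 0.1
```

Call:
carry_out:
  increments:
    - {"rz":6.4,"tz":0}
    - {"rz":6.4}
    - {"tx":0.04,"ty":-0.03}
    - {"tx":0.04,"ty":-0.05}
    - {"tx":0.04,"ty":-0.05}
    - {"tx":0.04,"ty":-0.05}
    - {"tx":0.04,"ty":-0.05}
    - {"tx":0.04,"ty":-0.05}
    - {"tx":0.04,"ty":-0.05}
    - {"tx":0.02,"ty":-0.05}
    - {"ty":-0.05}
    - {"ty":-0.035,"tz":0.04}
    - {"tz":0.04,"rz":10}
    - {"rz":10,"tz":0.04}
    - {"rz":10}
    - {}

```text
validation failed for argument at $.in...
```

```bash
python3 - <<'E'
from h import *
go(.4495,-.1585,.018,60);go(.4495,-.1585,.018,120)
E
```

```text
turn [-6.000e-02  3.000e-02  4.277e+01] shift [ 0.0105 -0.5828  0.2267] tcp [ 0.1491 -0.658   0.2447] t 0.1
turn [-7.000e-02 -1.000e-02 -1.723e+01] shift [ 0.5099 -0.2823  0.2267] tcp [ 0.1491 -0.658   0.2447] t 0.1
```

Call:
carry_out:
  increments:
    - {"rz":6.4,"ry":0,"rx":0,"tx":0,"ty":0,"tz":0,"gripper":1}
    - {"rz":6.4,"ry":0,"rx":0,"tx":0.02,"ty":-0.02,"tz":0,"gripper":1}

```text
clock: 0.35
tcp_pos: [0.1652, -0.6367, 0.2447]
eef_rot: [[1.0, -0.007, -0.001], [-0.007, -1.0, 0.0], [-0.001, -0.0, -1.0]]
contact_force: [1.1, 0.6, 0.0]
grip_width: 0.0852
gripper_force: 0.0
```

Call:
carry_out:
  increments:
    - {"rx":0,"ry":0,"rz":0,"tx":0.028,"ty":-0.048,"tz":0,"gripper":1}
    - {"rx":0,"ry":0,"rz":0,"tx":0.028,"ty":-0.048,"tz":0,"gripper":1}
    - {"rx":0,"ry":0,"rz":0,"tx":0.028,"ty":-0.048,"tz":0,"gripper":1}
    - {"rx":0,"ry":0,"rz":0,"tx":0.028,"ty":-0.048,"tz":0,"gripper":1}
    - {"rx":0,"ry":0,"rz":0,"tx":0.028,"ty":-0.048,"tz":0,"gripper":1}
    - {"rx":0,"ry":0,"rz":0,"tx":0.028,"ty":-0.048,"tz":0,"gripper":1}
    - {"rx":0,"ry":0,"rz":0,"tx":0.028,"ty":-0.048,"tz":0,"gripper":1}
    - {"rx":0,"ry":0,"rz":0,"tx":0.028,"ty":-0.048,"tz":0,"gripper":1}
    - {"rx":0,"ry":0,"rz":0,"tx":0.028,"ty":-0.048,"tz":0.04,"gripper":1}
    - {"rx":0,"ry":0,"rz":0,"tx":0.028,"ty":-0.048,"tz":0.04,"gripper":1}
    - {"rx":0,"ry":0,"rz":10,"tx":0,"ty":0,"tz":0.04,"gripper":1}
    - {"rx":0,"ry":0,"rz":10,"tx":0,"ty":0,"tz":0,"gripper":1}
    - {"rx":0,"ry":0,"rz":10,"tx":0,"ty":0,"tz":0,"gripper":1}
    - {"rx":0,"ry":0,"rz":0,"tx":0,"ty":0,"tz":0,"gripper":1}

```text
clock: 2.1
tcp_pos: [0.4421, -0.1646, 0.1321]
eef_rot: [[0.866, -0.5, -0.0], [-0.5, -0.866, 0.0], [-0.0, 0.0, -1.0]]
contact_force: [-0.3, -1.0, 0.0]
grip_width: 0.0853
gripper_force: 0.0
```

```bash
python3 - <<'E'
from h import *
go(.4495,-.1585,.018,120)
go(.4495,-.1585,.018,60)
E
```

```text
turn [-1.000e-02  3.000e-02 -5.997e+01] shift [ 0.0094 -0.0016  0.1141] tcp [ 0.4421 -0.1646  0.1321] t 2.1
turn [0.01 0.02 0.03] shift [ 0.0033 -0.0089  0.1141] tcp [ 0.4421 -0.1646  0.1321] t 2.1
```

Call:
carry_out:
  increments:
    - {"rx":0,"ry":0,"rz":0,"tx":0.003,"ty":-0.009,"tz":0.03,"gripper":1}
    - {"rx":0,"ry":0,"rz":0,"tx":0,"ty":0,"tz":0.04,"gripper":1}
    - {"rx":0,"ry":0,"rz":0,"tx":0,"ty":0,"tz":0.03,"gripper":1}
    - {"rx":0,"ry":0,"rz":0,"tx":0,"ty":0,"tz":0.014,"gripper":1}
    - {"rx":0,"ry":0,"rz":0,"tx":0,"ty":0,"tz":0,"gripper":-1}
    - {"rx":0,"ry":0,"rz":0,"tx":0,"ty":0,"tz":0,"gripper":-1}
    - {"rx":0,"ry":0,"rz":0,"tx":0,"ty":0,"tz":0,"gripper":-1}
    - {"rx":0,"ry":0,"rz":0,"tx":0,"ty":0,"tz":0,"gripper":-1}
    - {"rx":0,"ry":0,"rz":0,"tx":0,"ty":0,"tz":0,"gripper":-1}
    - {"rx":0,"ry":0,"rz":0,"tx":0,"ty":0,"tz":0,"gripper":-1}
  squeeze: 60

```text
clock: 3.35
tcp_pos: [0.4501, -0.1588, 0.0197]
eef_rot: [[0.866, -0.501, 0.002], [-0.501, -0.866, -0.001], [0.002, -0.0, -1.0]]
contact_force: [-2.0, 0.7, 11.4]
grip_width: 0.0394
gripper_force: 59.1
```

Call:
carry_out:
  increments:
    - {"rx":0,"ry":0,"rz":0,"tx":0,"ty":0,"tz":-0.03,"gripper":-1}
    - {"rx":0,"ry":0,"rz":0,"tx":0,"ty":0,"tz":-0.045,"gripper":-1}
    - {"rx":0,"ry":0,"rz":0,"tx":0,"ty":0,"tz":-0.045,"gripper":-1}
    - {"rx":0,"ry":0,"rz":-8,"tx":0,"ty":0,"tz":0,"gripper":-1}
    - {"rx":0,"ry":0,"rz":-8,"tx":0,"ty":0,"tz":0,"gripper":-1}
    - {"rx":0,"ry":0,"rz":-8,"tx":0,"ty":0,"tz":0,"gripper":-1}
    - {"rx":0,"ry":0,"rz":0,"tx":0,"ty":0,"tz":0,"gripper":-1}

```text
clock: 4.22
tcp_pos: [0.4494, -0.1586, 0.139]
eef_rot: [[0.994, -0.106, 0.001], [-0.106, -0.994, -0.0], [0.001, 0.0, -1.0]]
contact_force: [0.1, -0.7, -1.6]
grip_width: 0.0394
gripper_force: 62.2
```

```bash
python3 - <<'E'
from h import *
go(.5318,.3488,.028,83.8)
E
```

```text
turn [ 0.01 -0.06  0.13] shift [ 0.0271 -0.5134  0.111 ] tcp [ 0.4494 -0.1586  0.139 ] t 4.22
```

Call:
carry_out:
  increments:
    - {"rx":0,"ry":0,"rz":0,"tx":0.003,"ty":-0.043,"tz":0,"gripper":-1}
    - {"rx":0,"ry":0,"rz":0,"tx":0.003,"ty":-0.043,"tz":0,"gripper":-1}
    - {"rx":0,"ry":0,"rz":0,"tx":0.003,"ty":-0.043,"tz":0,"gripper":-1}
    - {"rx":0,"ry":0,"rz":0,"tx":0.003,"ty":-0.043,"tz":0,"gripper":-1}
    - {"rx":0,"ry":0,"rz":0,"tx":0.003,"ty":-0.043,"tz":0,"gripper":-1}
    - {"rx":0,"ry":0,"rz":0,"tx":0.003,"ty":-0.043,"tz":0,"gripper":-1}
    - {"rx":0,"ry":0,"rz":0,"tx":0.003,"ty":-0.043,"tz":0,"gripper":-1}
    - {"rx":0,"ry":0,"rz":0,"tx":0.003,"ty":-0.043,"tz":0,"gripper":-1}
    - {"rx":0,"ry":0,"rz":0,"tx":0.003,"ty":-0.043,"tz":0,"gripper":-1}
    - {"rx":0,"ry":0,"rz":0,"tx":0,"ty":-0.043,"tz":0,"gripper":-1}
    - {"rx":0,"ry":0,"rz":0,"tx":0,"ty":-0.043,"tz":0,"gripper":-1}
    - {"rx":0,"ry":0,"rz":0,"tx":0,"ty":-0.04,"tz":0,"gripper":-1}
    - {"rx":0,"ry":0,"rz":0,"tx":0,"ty":0,"tz":0.03,"gripper":-1}
    - {"rx":0,"ry":0,"rz":0,"tx":0,"ty":0,"tz":0.03,"gripper":-1}
    - {"rx":0,"ry":0,"rz":0,"tx":0,"ty":0,"tz":0,"gripper":-1}

```text
clock: 6.1
tcp_pos: [0.529, 0.3481, 0.0767]
eef_rot: [[0.994, -0.108, -0.003], [-0.108, -0.994, -0.002], [-0.003, 0.002, -1.0]]
contact_force: [-0.8, -0.9, -0.9]
grip_width: 0.0395
gripper_force: 62.1
```

```bash
python3 - <<'E'
from h import *
from cell import viewer
go(.5318,.3488,.025,83.8)
c=viewer.camera('scene')['color'][220:400,60:280]
cv2.imwrite('pics/n1.png',cv2.cvtColor(cv2.resize(c,None,fx=3,fy=3),cv2.COLOR_RGB2BGR))
E
```

```text
turn [0.14 0.15 0.02] shift [ 0.0027 -0.001   0.0517] tcp [0.529  0.3481 0.0767] t 6.1
```

View pics/n1.png

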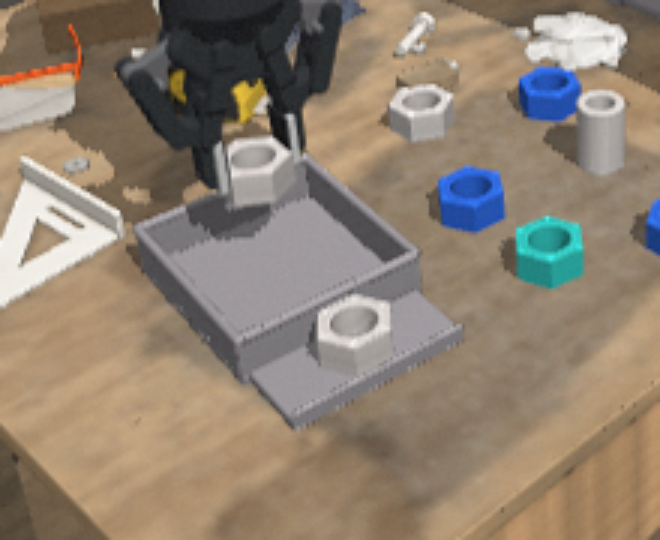

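The view shows nut_b held level at about (255,165), above the far half of the nuts bin. I'll lower it and release.

Call:
carry_out:
  increments:
    - {"rx":0,"ry":0,"rz":0,"tx":0.003,"ty":0,"tz":0.02,"gripper":-1}
    - {"rx":0,"ry":0,"rz":0,"tx":0,"ty":0,"tz":0.02,"gripper":-1}
    - {"rx":0,"ry":0,"rz":0,"tx":0,"ty":0,"tz":0.01,"gripper":-1}
    - {"rx":0,"ry":0,"rz":0,"tx":0,"ty":0,"tz":0,"gripper":-1}
    - {"rx":0,"ry":0,"rz":0,"tx":0,"ty":0,"tz":0,"gripper":0.3}
    - {"rx":0,"ry":0,"rz":0,"tx":0,"ty":0,"tz":0,"gripper":0.3}
    - {"rx":0,"ry":0,"rz":0,"tx":0,"ty":0,"tz":0,"gripper":0.3}
    - {"rx":0,"ry":0,"rz":0,"tx":0,"ty":0,"tz":-0.03,"gripper":0.3}
    - {"rx":0,"ry":0,"rz":0,"tx":0,"ty":0,"tz":-0.04,"gripper":0.3}
    - {"rx":0,"ry":0,"rz":0,"tx":0,"ty":0,"tz":-0.04,"gripper":0.3}
    - {"rx":0,"ry":0,"rz":0,"tx":0,"ty":0,"tz":0,"gripper":1}

```text
clock: 7.52
tcp_pos: [0.5345, 0.3497, 0.1419]
eef_rot: [[0.994, -0.105, 0.005], [-0.105, -0.994, 0.003], [0.004, -0.004, -1.0]]
contact_force: [0.1, -0.0, -0.3]
grip_width: 0.0719
gripper_force: 0.0
```

```bash
python3 - <<'E'
from h import *
go(.5725,.1795,.021,90)
E
```

```text
turn [-0.19 -0.26 -6.05] shift [0.038  0.1702 0.1209] tcp [0.5345 0.3497 0.1419] t 7.53
```

Call:
carry_out:
  increments:
    - {"rx":0,"ry":0,"rz":-6,"tx":0,"ty":0,"tz":0,"gripper":1}
    - {"rx":0,"ry":0,"rz":0,"tx":0.01,"ty":0.04,"tz":0,"gripper":1}
    - {"rx":0,"ry":0,"rz":0,"tx":0.01,"ty":0.045,"tz":0,"gripper":1}
    - {"rx":0,"ry":0,"rz":0,"tx":0.01,"ty":0.045,"tz":0,"gripper":1}
    - {"rx":0,"ry":0,"rz":0,"tx":0.01,"ty":0.04,"tz":0.03,"gripper":1}
    - {"rx":0,"ry":0,"rz":0,"tx":0,"ty":0,"tz":0.03,"gripper":1}
    - {"rx":0,"ry":0,"rz":0,"tx":0,"ty":0,"tz":0.03,"gripper":1}
    - {"rx":0,"ry":0,"rz":0,"tx":0,"ty":0,"tz":0.03,"gripper":1}
    - {"rx":0,"ry":0,"rz":0,"tx":0,"ty":0,"tz":0,"gripper":1}

```text
clock: 8.65
tcp_pos: [0.5713, 0.178, 0.0161]
eef_rot: [[1.0, -0.0, -0.004], [-0.0, -1.0, -0.001], [-0.004, 0.001, -1.0]]
contact_force: [-0.7, 0.6, 0.5]
grip_width: 0.0855
gripper_force: 0.0
```

```bash
python3 - <<'E'
from h import *
go(.5725,.1795,.022,90)
E
```

```text
turn [ 0.07  0.23 -0.02] shift [ 0.0012 -0.0015 -0.0059] tcp [0.5713 0.178  0.0161] t 8.65
```

Call:
carry_out:
  increments:
    - {"rx":0,"ry":0,"rz":0,"tx":0.001,"ty":-0.001,"tz":-0.005,"gripper":1}
    - {"rx":0,"ry":0,"rz":0,"tx":0,"ty":0,"tz":0,"gripper":-1}
    - {"rx":0,"ry":0,"rz":0,"tx":0,"ty":0,"tz":0,"gripper":-1}
    - {"rx":0,"ry":0,"rz":0,"tx":0,"ty":0,"tz":0,"gripper":-1}
    - {"rx":0,"ry":0,"rz":0,"tx":0,"ty":0,"tz":0,"gripper":-1}
    - {"rx":0,"ry":0,"rz":0,"tx":0,"ty":0,"tz":0,"gripper":-1}
    - {"rx":0,"ry":0,"rz":0,"tx":0,"ty":0,"tz":0,"gripper":-1}
    - {"rx":0,"ry":0,"rz":0,"tx":0,"ty":0,"tz":-0.03,"gripper":-1}
    - {"rx":0,"ry":0,"rz":0,"tx":0,"ty":0,"tz":-0.045,"gripper":-1}
    - {"rx":0,"ry":0,"rz":0,"tx":0,"ty":0,"tz":-0.045,"gripper":-1}
    - {"rx":0,"ry":0,"rz":6,"tx":0,"ty":0,"tz":0,"gripper":-1}
    - {"rx":0,"ry":0,"rz":0,"tx":0,"ty":0,"tz":0,"gripper":-1}

```text
clock: 10.15
tcp_pos: [0.574, 0.1794, 0.1438]
eef_rot: [[0.994, -0.105, 0.001], [-0.105, -0.994, -0.0], [0.001, 0.0, -1.0]]
contact_force: [-0.3, -0.4, -1.6]
grip_width: 0.0395
gripper_force: 62.0
```

```bash
python3 - <<'E'
from h import *
go(.4722,.3552,.028,83.8)
E
```

```text
turn [ 0.   -0.05  0.18] shift [-0.1202 -0.1638  0.1158] tcp [0.574  0.1794 0.1438] t 10.15
```

Call:
carry_out:
  increments:
    - {"rx":0,"ry":0,"rz":0,"tx":-0.03,"ty":-0.041,"tz":0,"gripper":-1}
    - {"rx":0,"ry":0,"rz":0,"tx":-0.03,"ty":-0.041,"tz":0,"gripper":-1}
    - {"rx":0,"ry":0,"rz":0,"tx":-0.03,"ty":-0.041,"tz":0,"gripper":-1}
    - {"rx":0,"ry":0,"rz":0,"tx":-0.03,"ty":-0.041,"tz":0,"gripper":-1}
    - {"rx":0,"ry":0,"rz":0,"tx":0,"ty":0,"tz":0.03,"gripper":-1}
    - {"rx":0,"ry":0,"rz":0,"tx":0,"ty":0,"tz":0.03,"gripper":-1}
    - {"rx":0,"ry":0,"rz":0,"tx":0,"ty":0,"tz":0.01,"gripper":-1}
    - {"rx":0,"ry":0,"rz":0,"tx":0,"ty":0,"tz":0,"gripper":-1}

```text
clock: 11.15
tcp_pos: [0.4716, 0.355, 0.0728]
eef_rot: [[0.995, -0.104, -0.001], [-0.104, -0.995, -0.001], [-0.001, 0.001, -1.0]]
contact_force: [0.2, 0.5, -1.2]
grip_width: 0.0394
gripper_force: 61.9
```

```bash
python3 - <<'E'
from h import *
go(.4722,.3552,.027,83.8)
E
```

```text
turn [0.05 0.06 0.22] shift [ 0.0006 -0.0003  0.0458] tcp [0.4716 0.355  0.0728] t 11.15
```

Call:
carry_out:
  increments:
    - {"rx":0,"ry":0,"rz":0,"tx":0,"ty":0,"tz":0.02,"gripper":-1}
    - {"rx":0,"ry":0,"rz":0,"tx":0,"ty":0,"tz":0.017,"gripper":-1}
    - {"rx":0,"ry":0,"rz":0,"tx":0,"ty":0,"tz":0.01,"gripper":-1}
    - {"rx":0,"ry":0,"rz":0,"tx":0,"ty":0,"tz":0,"gripper":-1}
    - {"rx":0,"ry":0,"rz":0,"tx":0,"ty":0,"tz":0,"gripper":0.3}
    - {"rx":0,"ry":0,"rz":0,"tx":0,"ty":0,"tz":0,"gripper":0.3}
    - {"rx":0,"ry":0,"rz":0,"tx":0,"ty":0,"tz":0,"gripper":0.3}
    - {"rx":0,"ry":0,"rz":0,"tx":0,"ty":0,"tz":-0.03,"gripper":0.3}
    - {"rx":0,"ry":0,"rz":0,"tx":0,"ty":0,"tz":-0.04,"gripper":0.3}
    - {"rx":0,"ry":0,"rz":0,"tx":0,"ty":0,"tz":-0.05,"gripper":0.3}
    - {"rx":0,"ry":0,"rz":-6,"tx":0,"ty":0,"tz":0,"gripper":1}
    - {"rx":0,"ry":0,"rz":0,"tx":0,"ty":0,"tz":0,"gripper":1}

```text
clock: 12.65
tcp_pos: [0.472, 0.3551, 0.1466]
eef_rot: [[1.0, -0.001, 0.0], [-0.001, -1.0, 0.0], [0.0, -0.0, -1.0]]
contact_force: [-0.1, -0.0, -0.2]
grip_width: 0.086
gripper_force: 0.0
```

```bash
python3 - <<'E'
from h import *
go(.443,.127,.036,90)
E
```

```text
turn [-0.02 -0.03 -0.07] shift [-0.029   0.2281  0.1106] tcp [0.472  0.3551 0.1466] t 12.65
```

Call:
carry_out:
  increments:
    - {"rx":0,"ry":0,"rz":0,"tx":-0.005,"ty":0.038,"tz":0,"gripper":1}
    - {"rx":0,"ry":0,"rz":0,"tx":-0.005,"ty":0.038,"tz":0,"gripper":1}
    - {"rx":0,"ry":0,"rz":0,"tx":-0.005,"ty":0.038,"tz":0,"gripper":1}
    - {"rx":0,"ry":0,"rz":0,"tx":-0.005,"ty":0.038,"tz":0,"gripper":1}
    - {"rx":0,"ry":0,"rz":0,"tx":-0.005,"ty":0.038,"tz":0,"gripper":1}
    - {"rx":0,"ry":0,"rz":0,"tx":-0.004,"ty":0.038,"tz":0,"gripper":1}
    - {"rx":0,"ry":0,"rz":0,"tx":0,"ty":0,"tz":0.03,"gripper":1}
    - {"rx":0,"ry":0,"rz":0,"tx":0,"ty":0,"tz":0.03,"gripper":1}
    - {"rx":0,"ry":0,"rz":0,"tx":0,"ty":0,"tz":0.03,"gripper":1}
    - {"rx":0,"ry":0,"rz":0,"tx":0,"ty":0,"tz":0.021,"gripper":1}
    - {"rx":0,"ry":0,"rz":0,"tx":0,"ty":0,"tz":0,"gripper":-1}
    - {"rx":0,"ry":0,"rz":0,"tx":0,"ty":0,"tz":0,"gripper":-1}
    - {"rx":0,"ry":0,"rz":0,"tx":0,"ty":0,"tz":0,"gripper":-1}
    - {"rx":0,"ry":0,"rz":0,"tx":0,"ty":0,"tz":0,"gripper":-1}
    - {"rx":0,"ry":0,"rz":0,"tx":0,"ty":0,"tz":0,"gripper":-1}
    - {"rx":0,"ry":0,"rz":0,"tx":0,"ty":0,"tz":0,"gripper":-1}

```text
clock: 14.65
tcp_pos: [0.4433, 0.1273, 0.0364]
eef_rot: [[1.0, -0.001, 0.002], [-0.001, -1.0, 0.0], [0.002, -0.0, -1.0]]
contact_force: [-3.4, 0.1, 9.3]
grip_width: 0.0329
gripper_force: 58.6
```

```bash
python3 - <<'E'
from h import *
go(.5145,-.346,.15,81)
E
```

```text
turn [-0.02 -0.09  8.92] shift [ 0.1444  0.4564 -0.1136] tcp [0.4433 0.1273 0.0364] t 14.65
```

Call:
carry_out:
  increments:
    - {"rx":0,"ry":0,"rz":0,"tx":0,"ty":0,"tz":-0.03,"gripper":-1}
    - {"rx":0,"ry":0,"rz":0,"tx":0,"ty":0,"tz":-0.045,"gripper":-1}
    - {"rx":0,"ry":0,"rz":0,"tx":0,"ty":0,"tz":-0.045,"gripper":-1}
    - {"rx":0,"ry":0,"rz":9,"tx":0,"ty":0,"tz":0,"gripper":-1}
    - {"rx":0,"ry":0,"rz":0,"tx":0.013,"ty":0.041,"tz":0,"gripper":-1}
    - {"rx":0,"ry":0,"rz":0,"tx":0.013,"ty":0.041,"tz":0,"gripper":-1}
    - {"rx":0,"ry":0,"rz":0,"tx":0.013,"ty":0.041,"tz":0,"gripper":-1}
    - {"rx":0,"ry":0,"rz":0,"tx":0.013,"ty":0.041,"tz":0,"gripper":-1}
    - {"rx":0,"ry":0,"rz":0,"tx":0.013,"ty":0.041,"tz":0,"gripper":-1}
    - {"rx":0,"ry":0,"rz":0,"tx":0.013,"ty":0.041,"tz":0,"gripper":-1}
    - {"rx":0,"ry":0,"rz":0,"tx":0.013,"ty":0.042,"tz":0,"gripper":-1}
    - {"rx":0,"ry":0,"rz":0,"tx":0.013,"ty":0.042,"tz":0,"gripper":-1}
    - {"rx":0,"ry":0,"rz":0,"tx":0.013,"ty":0.042,"tz":0,"gripper":-1}
    - {"rx":0,"ry":0,"rz":0,"tx":0.013,"ty":0.042,"tz":0,"gripper":-1}
    - {"rx":0,"ry":0,"rz":0,"tx":0.014,"ty":0.042,"tz":0,"gripper":-1}
    - {"rx":0,"ry":0,"rz":0,"tx":0,"ty":0,"tz":0.03,"gripper":-1}
    - {"rx":0,"ry":0,"rz":0,"tx":0,"ty":0,"tz":0.03,"gripper":-1}
    - {"rx":0,"ry":0,"rz":0,"tx":0,"ty":0,"tz":0,"gripper":-1}
    - {"rx":0,"ry":0,"rz":0,"tx":0,"ty":0,"tz":0,"gripper":-1}

```text
clock: 17.02
tcp_pos: [0.5139, -0.346, 0.0967]
eef_rot: [[0.988, -0.157, 0.001], [-0.157, -0.988, -0.001], [0.001, 0.0, -1.0]]
contact_force: [-0.2, 0.7, -1.8]
grip_width: 0.0326
gripper_force: 60.1
```

```bash
python3 - <<'E'
from h import *
go(.5145,-.346,.042,81)
from cell import viewer
c=viewer.camera('scene')['color'][120:260,220:440]
cv2.imwrite('pics/s1.png',cv2.cvtColor(cv2.resize(c,None,fx=3,fy=3),cv2.COLOR_RGB2BGR))
E
```

```text
turn [ 0.02 -0.08 -0.05] shift [ 0.0006 -0.0001  0.0547] tcp [ 0.5139 -0.346   0.0967] t 17.02
```

View pics/s1.png

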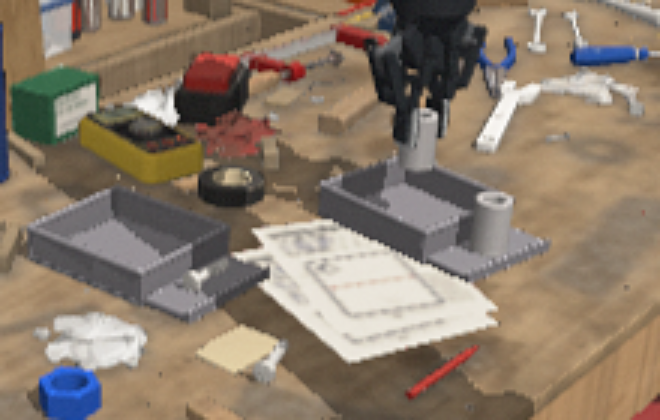

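The view shows the sleeve upright in the jaws at (420,135), over the sleeves bin. I'll lower it and release.

Call:
carry_out:
  increments:
    - {"rx":0,"ry":0,"rz":0,"tx":0,"ty":0,"tz":0.025,"gripper":-1}
    - {"rx":0,"ry":0,"rz":0,"tx":0,"ty":0,"tz":0.02,"gripper":-1}
    - {"rx":0,"ry":0,"rz":0,"tx":0,"ty":0,"tz":0.01,"gripper":-1}
    - {"rx":0,"ry":0,"rz":0,"tx":0,"ty":0,"tz":0,"gripper":-1}
    - {"rx":0,"ry":0,"rz":0,"tx":0,"ty":0,"tz":0,"gripper":0.3}
    - {"rx":0,"ry":0,"rz":0,"tx":0,"ty":0,"tz":0,"gripper":0.3}
    - {"rx":0,"ry":0,"rz":0,"tx":0,"ty":0,"tz":0,"gripper":0.3}
    - {"rx":0,"ry":0,"rz":0,"tx":0,"ty":0,"tz":-0.03,"gripper":0.3}
    - {"rx":0,"ry":0,"rz":0,"tx":0,"ty":0,"tz":-0.04,"gripper":0.3}
    - {"rx":0,"ry":0,"rz":0,"tx":0,"ty":0,"tz":-0.04,"gripper":0.3}
    - {"rx":0,"ry":0,"rz":0,"tx":0,"ty":0,"tz":0,"gripper":-0.1}

```text
clock: 18.45
tcp_pos: [0.5148, -0.3467, 0.1537]
eef_rot: [[0.988, -0.157, 0.005], [-0.157, -0.988, -0.003], [0.005, 0.002, -1.0]]
contact_force: [-0.1, -0.3, -0.7]
grip_width: 0.0392
gripper_force: 0.0
```

```bash
python3 - <<'E'
from h import *
go(.4424,-.0421,.02,18.3)
E
```

```text
turn [-6.000e-02 -3.200e-01  6.265e+01] shift [-0.3119 -0.0269  0.1337] tcp [ 0.5148 -0.3467  0.1537] t 18.45
```

Call:
carry_out:
  increments:
    - {"rx":0,"ry":0,"rz":9,"tx":0,"ty":0,"tz":0,"gripper":-0.1}
    - {"rx":0,"ry":0,"rz":9,"tx":0,"ty":0,"tz":0,"gripper":-0.1}
    - {"rx":0,"ry":0,"rz":9,"tx":0,"ty":0,"tz":0,"gripper":-0.1}
    - {"rx":0,"ry":0,"rz":9,"tx":0,"ty":0,"tz":0,"gripper":-0.1}
    - {"rx":0,"ry":0,"rz":9,"tx":0,"ty":0,"tz":0,"gripper":-0.1}
    - {"rx":0,"ry":0,"rz":9,"tx":0,"ty":0,"tz":0,"gripper":-0.1}
    - {"rx":0,"ry":0,"rz":8.7,"tx":0,"ty":0,"tz":0,"gripper":-0.1}
    - {"rx":0,"ry":0,"rz":0,"tx":-0.044,"ty":-0.004,"tz":0,"gripper":-0.1}
    - {"rx":0,"ry":0,"rz":0,"tx":-0.045,"ty":-0.004,"tz":0,"gripper":-0.1}
    - {"rx":0,"ry":0,"rz":0,"tx":-0.045,"ty":-0.004,"tz":0,"gripper":-0.1}
    - {"rx":0,"ry":0,"rz":0,"tx":-0.045,"ty":-0.004,"tz":0,"gripper":-0.1}
    - {"rx":0,"ry":0,"rz":0,"tx":-0.045,"ty":-0.004,"tz":0,"gripper":-0.1}
    - {"rx":0,"ry":0,"rz":0,"tx":-0.044,"ty":-0.004,"tz":0,"gripper":-0.1}
    - {"rx":0,"ry":0,"rz":0,"tx":-0.044,"ty":-0.003,"tz":0,"gripper":-0.1}
    - {"rx":0,"ry":0,"rz":0,"tx":0,"ty":0,"tz":0.04,"gripper":-0.1}
    - {"rx":0,"ry":0,"rz":0,"tx":0,"ty":0,"tz":0.03,"gripper":-0.1}
    - {"rx":0,"ry":0,"rz":0,"tx":0,"ty":0,"tz":0,"gripper":-0.1}

```text
clock: 20.58
tcp_pos: [0.4474, -0.0711, 0.0779]
eef_rot: [[0.314, -0.949, -0.007], [-0.949, -0.314, -0.003], [0.0, 0.007, -1.0]]
contact_force: [-0.2, -0.2, 0.9]
grip_width: 0.0386
gripper_force: 0.0
```

```bash
python3 - <<'E'
from h import *
go(.4424,-.0421,.021,18.3)
from cell import viewer
c=viewer.camera('scene')['color'][140:290,200:420]
cv2.imwrite('pics/b1.png',cv2.cvtColor(cv2.resize(c,None,fx=3,fy=3),cv2.COLOR_RGB2BGR))
E
```

```text
turn [ 0.42 -0.02  0.02] shift [-0.0291 -0.0044  0.0569] tcp [ 0.4474 -0.0711  0.0779] t 20.57
```

View pics/b1.png

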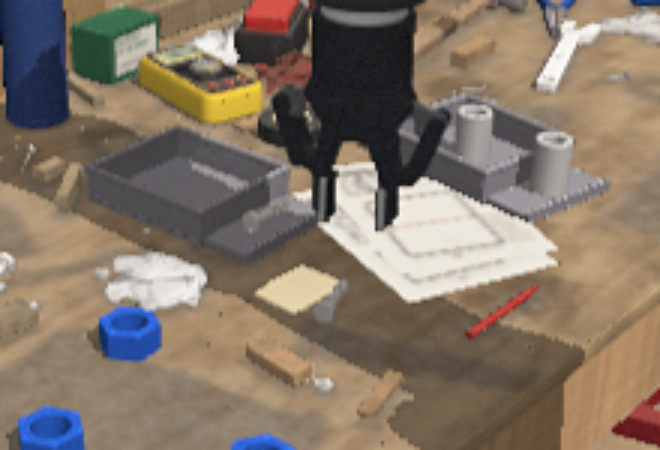

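The sleeve stands in its bin at (475,135) and bolt_b is still at (330,300). The jaws are about 29 mm short, so I'll correct that, go down and grip.

Call:
carry_out:
  increments:
    - {"rx":0,"ry":0,"rz":0,"tx":-0.015,"ty":-0.002,"tz":0,"gripper":-0.1}
    - {"rx":0,"ry":0,"rz":0,"tx":-0.014,"ty":-0.002,"tz":0,"gripper":-0.1}
    - {"rx":0,"ry":0,"rz":0,"tx":0,"ty":0,"tz":0.02,"gripper":-0.1}
    - {"rx":0,"ry":0,"rz":0,"tx":0,"ty":0,"tz":0.02,"gripper":-0.1}
    - {"rx":0,"ry":0,"rz":0,"tx":0,"ty":0,"tz":0,"gripper":-0.1}

```text
clock: 21.25
tcp_pos: [0.4435, -0.0427, 0.0399]
eef_rot: [[0.313, -0.95, -0.003], [-0.95, -0.313, -0.002], [0.001, 0.004, -1.0]]
contact_force: [0.3, 0.2, 0.0]
grip_width: 0.0388
gripper_force: 0.0
```

```bash
python3 - <<'E'
from h import *
go(.4424,-.0421,.021,18.3)
E
```

```text
turn [ 0.21 -0.05 -0.04] shift [-0.0009  0.0009  0.0189] tcp [ 0.4435 -0.0427  0.0399] t 21.25
```

Call:
carry_out:
  increments:
    - {"rx":0,"ry":0,"rz":0,"tx":-0.001,"ty":0.001,"tz":0.018,"gripper":-0.1}
    - {"rx":0,"ry":0,"rz":0,"tx":0,"ty":0,"tz":0,"gripper":-1}
    - {"rx":0,"ry":0,"rz":0,"tx":0,"ty":0,"tz":0,"gripper":-1}
    - {"rx":0,"ry":0,"rz":0,"tx":0,"ty":0,"tz":0,"gripper":-1}
    - {"rx":0,"ry":0,"rz":0,"tx":0,"ty":0,"tz":0,"gripper":-1}
    - {"rx":0,"ry":0,"rz":0,"tx":0,"ty":0,"tz":0,"gripper":-1}
    - {"rx":0,"ry":0,"rz":0,"tx":0,"ty":0,"tz":0,"gripper":-1}

```text
clock: 22.12
tcp_pos: [0.4429, -0.042, 0.0226]
eef_rot: [[0.314, -0.95, -0.001], [-0.95, -0.314, -0.002], [0.001, 0.002, -1.0]]
contact_force: [-2.7, -0.2, 12.9]
grip_width: 0.0153
gripper_force: 60.2
```

Call:
carry_out:
  increments:
    - {"rx":0,"ry":0,"rz":0,"tx":0,"ty":0,"tz":-0.03,"gripper":-1}
    - {"rx":0,"ry":0,"rz":0,"tx":0,"ty":0,"tz":-0.045,"gripper":-1}
    - {"rx":0,"ry":0,"rz":9,"tx":0,"ty":0,"tz":-0.04,"gripper":-1}
    - {"rx":0,"ry":0,"rz":9,"tx":0,"ty":0,"tz":0,"gripper":-1}
    - {"rx":0,"ry":0,"rz":0,"tx":0,"ty":0,"tz":0,"gripper":-1}

```text
clock: 22.75
tcp_pos: [0.4421, -0.0433, 0.1126]
eef_rot: [[0.11, -0.994, -0.009], [-0.994, -0.11, -0.01], [0.009, 0.01, -1.0]]
contact_force: [-0.9, 0.9, -1.0]
grip_width: 0.0153
gripper_force: 58.7
```

```bash
python3 - <<'E'
from h import *
go(.631,-.110,.03,0)
from cell import viewer
c=viewer.camera('scene')['color'][140:290,200:420]
cv2.imwrite('pics/b2.png',cv2.cvtColor(cv2.resize(c,None,fx=3,fy=3),cv2.COLOR_RGB2BGR))
E
```

```text
turn [ 0.54 -0.54  6.34] shift [ 0.0667 -0.1889  0.0826] tcp [ 0.4421 -0.0433  0.1126] t 22.75
```

View pics/b2.png

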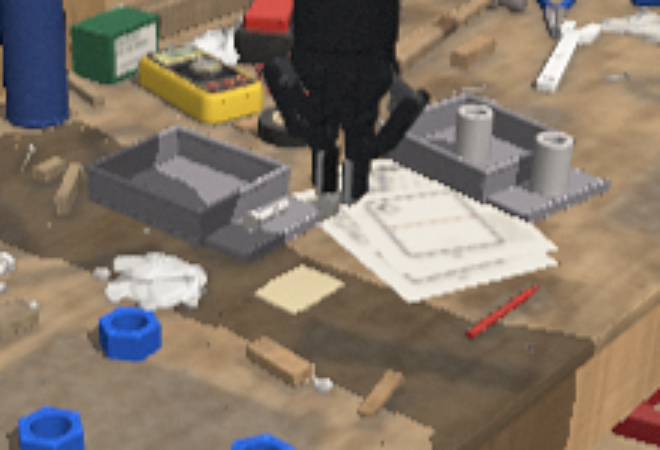

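The bolt is held just behind its head, which shows at (328,203). I'll carry it over the bolts bin.

Call:
carry_out:
  increments:
    - {"rx":0,"ry":0,"rz":6,"tx":0,"ty":0,"tz":0,"gripper":-1}
    - {"rx":0,"ry":0,"rz":0,"tx":0.014,"ty":-0.038,"tz":0,"gripper":-1}
    - {"rx":0,"ry":0,"rz":0,"tx":0.014,"ty":-0.038,"tz":0,"gripper":-1}
    - {"rx":0,"ry":0,"rz":0,"tx":0.013,"ty":-0.038,"tz":0,"gripper":-1}
    - {"rx":0,"ry":0,"rz":0,"tx":0.013,"ty":-0.038,"tz":0,"gripper":-1}
    - {"rx":0,"ry":0,"rz":0,"tx":0.013,"ty":-0.037,"tz":0,"gripper":-1}
    - {"rx":0,"ry":0,"rz":0,"tx":0,"ty":0,"tz":0,"gripper":-1}
    - {"rx":0,"ry":0,"rz":0,"tx":0,"ty":0,"tz":0,"gripper":-1}

```text
clock: 23.8
tcp_pos: [0.6298, -0.1112, 0.11]
eef_rot: [[0.003, -1.0, -0.012], [-1.0, -0.003, -0.007], [0.007, 0.012, -1.0]]
contact_force: [-0.9, 0.4, -0.2]
grip_width: 0.0147
gripper_force: 58.8
```

```bash
python3 - <<'E'
from h import *
go(.631,-.110,.028,0)
from cell import viewer
c=viewer.camera('scene')['color'][140:290,200:420]
cv2.imwrite('pics/b3.png',cv2.cvtColor(cv2.resize(c,None,fx=3,fy=3),cv2.COLOR_RGB2BGR))
E
```

```text
turn [ 0.67 -0.41  0.18] shift [-0.0012 -0.0012  0.082 ] tcp [ 0.6298 -0.1112  0.11  ] t 23.8
```

View pics/b3.png

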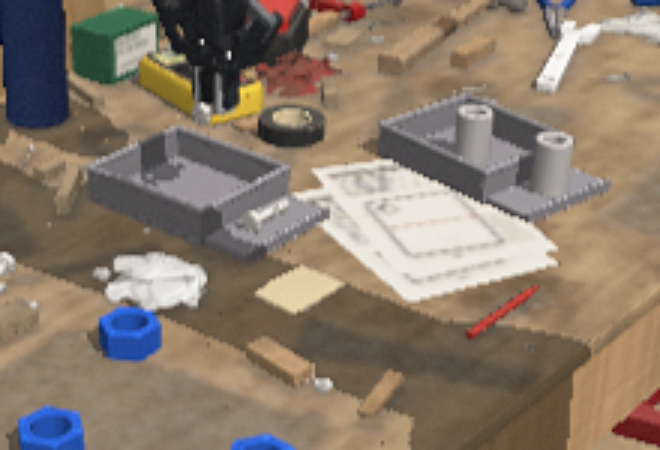

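Call:
carry_out:
  increments:
    - {"rx":0.5,"ry":-0.4,"rz":0,"tx":0,"ty":-0.003,"tz":0.03,"gripper":-1}
    - {"rx":0,"ry":0,"rz":0,"tx":0,"ty":0,"tz":0.03,"gripper":-1}
    - {"rx":0,"ry":0,"rz":0,"tx":0,"ty":0,"tz":0.012,"gripper":-1}
    - {"rx":0,"ry":0,"rz":0,"tx":0,"ty":0,"tz":0.009,"gripper":-1}
    - {"rx":0,"ry":0,"rz":0,"tx":0,"ty":0,"tz":0,"gripper":-1}

```text
clock: 24.48
tcp_pos: [0.6336, -0.1107, 0.03]
eef_rot: [[0.004, -1.0, -0.001], [-1.0, -0.004, -0.002], [0.002, 0.001, -1.0]]
contact_force: [0.4, 0.2, 0.4]
grip_width: 0.0154
gripper_force: 58.9
```

Call:
carry_out:
  increments:
    - {"rx":0,"ry":0,"rz":0,"tx":0,"ty":0,"tz":0.002,"gripper":-1}
    - {"rx":0,"ry":0,"rz":0,"tx":0,"ty":0,"tz":0,"gripper":-0.4}
    - {"rx":0,"ry":0,"rz":0,"tx":0,"ty":0,"tz":0,"gripper":-0.4}
    - {"rx":0,"ry":0,"rz":0,"tx":0,"ty":0,"tz":0,"gripper":-0.4}
    - {"rx":0,"ry":0,"rz":0,"tx":0,"ty":0,"tz":-0.03,"gripper":-0.4}
    - {"rx":0,"ry":0,"rz":0,"tx":0,"ty":0,"tz":-0.04,"gripper":-0.4}
    - {"rx":0,"ry":0,"rz":0,"tx":0,"ty":0,"tz":-0.04,"gripper":-0.4}
    - {"rx":0,"ry":0,"rz":0,"tx":0,"ty":0,"tz":0,"gripper":-0.1}

```text
clock: 25.48
tcp_pos: [0.6352, -0.1111, 0.1408]
eef_rot: [[0.003, -1.0, 0.004], [-1.0, -0.003, -0.002], [0.002, -0.004, -1.0]]
contact_force: [-0.1, -0.3, 0.3]
grip_width: 0.0382
gripper_force: 0.0
```

```bash
python3 - <<'E'
from h import *
go(.6702,.1049,.022,27.3)
E
```

```text
turn [ -0.19  -0.15 -27.11] shift [-0.1758 -0.1302  0.1188] tcp [ 0.6352 -0.1111  0.1408] t 25.48
```

Call:
carry_out:
  increments:
    - {"rx":0,"ry":0,"rz":-9,"tx":0,"ty":0,"tz":0,"gripper":-0.1}
    - {"rx":0,"ry":0,"rz":-9,"tx":0,"ty":0,"tz":0,"gripper":-0.1}
    - {"rx":0,"ry":0,"rz":-9,"tx":0,"ty":0,"tz":0,"gripper":-0.1}
    - {"rx":0,"ry":0,"rz":0,"tx":-0.035,"ty":-0.026,"tz":0,"gripper":-0.1}
    - {"rx":0,"ry":0,"rz":0,"tx":-0.035,"ty":-0.026,"tz":0,"gripper":-0.1}
    - {"rx":0,"ry":0,"rz":0,"tx":-0.035,"ty":-0.026,"tz":0,"gripper":-0.1}
    - {"rx":0,"ry":0,"rz":0,"tx":-0.035,"ty":-0.026,"tz":0,"gripper":-0.1}
    - {"rx":0,"ry":0,"rz":0,"tx":-0.035,"ty":-0.026,"tz":0,"gripper":-0.1}
    - {"rx":0,"ry":0,"rz":0,"tx":0,"ty":0,"tz":0.04,"gripper":-0.1}
    - {"rx":0,"ry":0,"rz":0,"tx":0,"ty":0,"tz":0.04,"gripper":-0.1}
    - {"rx":0,"ry":0,"rz":0,"tx":0,"ty":0,"tz":0,"gripper":-0.1}

```text
clock: 26.85
tcp_pos: [0.6672, 0.104, 0.0544]
eef_rot: [[0.457, -0.889, -0.006], [-0.889, -0.457, -0.003], [0.0, 0.007, -1.0]]
contact_force: [-0.7, 0.8, 0.0]
grip_width: 0.0384
gripper_force: 0.0
```

```bash
python3 - <<'E'
from h import *
go(.6702,.1049,.022,27.3)
E
```

```text
turn [ 0.39 -0.01 -0.11] shift [ 0.0006 -0.003   0.0324] tcp [0.6672 0.104  0.0544] t 26.85
```

Call:
carry_out:
  increments:
    - {"rx":0,"ry":0,"rz":0,"tx":0,"ty":-0.002,"tz":0.02,"gripper":-0.1}
    - {"rx":0,"ry":0,"rz":0,"tx":0,"ty":0,"tz":0.01,"gripper":-0.1}
    - {"rx":0,"ry":0,"rz":0,"tx":0,"ty":0,"tz":0,"gripper":-1}
    - {"rx":0,"ry":0,"rz":0,"tx":0,"ty":0,"tz":0,"gripper":-1}
    - {"rx":0,"ry":0,"rz":0,"tx":0,"ty":0,"tz":0,"gripper":-1}
    - {"rx":0,"ry":0,"rz":0,"tx":0,"ty":0,"tz":0,"gripper":-1}
    - {"rx":0,"ry":0,"rz":0,"tx":0,"ty":0,"tz":0,"gripper":-1}
    - {"rx":0,"ry":0,"rz":0,"tx":0,"ty":0,"tz":0,"gripper":-1}

```text
clock: 27.85
tcp_pos: [0.6713, 0.1052, 0.0278]
eef_rot: [[0.457, -0.889, -0.0], [-0.889, -0.457, -0.002], [0.001, 0.001, -1.0]]
contact_force: [-1.1, -0.3, 5.9]
grip_width: 0.0146
gripper_force: 59.2
```

Call:
carry_out:
  increments:
    - {"rx":0,"ry":0,"rz":0,"tx":0,"ty":0,"tz":-0.03,"gripper":-1}
    - {"rx":0,"ry":0,"rz":0,"tx":0,"ty":0,"tz":-0.045,"gripper":-1}
    - {"rx":0,"ry":0,"rz":9,"tx":0,"ty":0,"tz":-0.03,"gripper":-1}
    - {"rx":0,"ry":0,"rz":9,"tx":0,"ty":0,"tz":0,"gripper":-1}
    - {"rx":0,"ry":0,"rz":9,"tx":0,"ty":0,"tz":0,"gripper":-1}
    - {"rx":0,"ry":0,"rz":0,"tx":0,"ty":0,"tz":0,"gripper":-1}

```text
clock: 28.6
tcp_pos: [0.6705, 0.1047, 0.1304]
eef_rot: [[0.015, -1.0, -0.004], [-1.0, -0.015, -0.007], [0.007, 0.004, -1.0]]
contact_force: [0.8, 0.1, -0.7]
grip_width: 0.0144
gripper_force: 58.7
```

```bash
python3 - <<'E'
from h import *
go(.687,-.110,.034,0)
from cell import viewer
t=viewer.camera('top');pickle.dump(t,open('t2.pkl','wb'))
a=cv2.resize(viewer.camera('scene')['color'][140:290,120:340],(660,450))
b=cv2.resize(t['color'][130:205,295:355],None,fx=5,fy=5)
cv2.imwrite('pics/b4.png',cv2.cvtColor(a,cv2.COLOR_RGB2BGR))
cv2.imwrite('pics/b5.png',cv2.cvtColor(b,cv2.COLOR_RGB2BGR))
E
```

```text
turn [ 0.23 -0.41  0.85] shift [ 0.2147 -0.0165  0.0964] tcp [0.6705 0.1047 0.1304] t 28.6
```

View pics/b4.png

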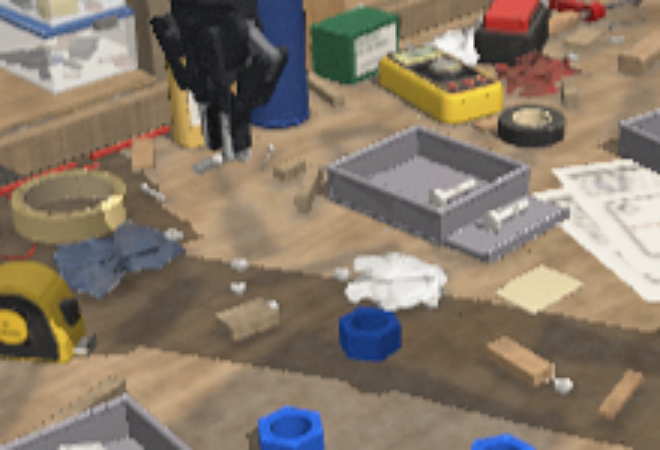

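bolt_b lies flat in the bin at (455,190) near the front wall, and bolt_a is held at (215,160). I'll carry it over.

Call:
carry_out:
  increments:
    - {"rx":0,"ry":0,"rz":0.8,"tx":0.02,"ty":-0.003,"tz":0,"gripper":-1}
    - {"rx":0,"ry":0,"rz":0,"tx":0.039,"ty":-0.003,"tz":0,"gripper":-1}
    - {"rx":0,"ry":0,"rz":0,"tx":0.039,"ty":-0.003,"tz":0,"gripper":-1}
    - {"rx":0,"ry":0,"rz":0,"tx":0.039,"ty":-0.003,"tz":0,"gripper":-1}
    - {"rx":0,"ry":0,"rz":0,"tx":0.039,"ty":-0.003,"tz":0,"gripper":-1}
    - {"rx":0,"ry":0,"rz":0,"tx":0.039,"ty":-0.002,"tz":0,"gripper":-1}
    - {"rx":0,"ry":0,"rz":0,"tx":0,"ty":0,"tz":0.03,"gripper":-1}
    - {"rx":0,"ry":0,"rz":0,"tx":0,"ty":0,"tz":0,"gripper":-1}

```text
clock: 29.7
tcp_pos: [0.6866, -0.1115, 0.1011]
eef_rot: [[-0.002, -1.0, -0.005], [-1.0, 0.002, 0.0], [-0.0, 0.005, -1.0]]
contact_force: [0.6, 0.9, -1.6]
grip_width: 0.0148
gripper_force: 58.7
```

```bash
python3 - <<'E'
from h import *
go(.687,-.110,.0335,0)
E
```

```text
turn [ 0.29  0.01 -0.09] shift [-0.0015 -0.0004  0.0676] tcp [ 0.6866 -0.1115  0.1011] t 29.7
```

Call:
carry_out:
  increments:
    - {"rx":0,"ry":0,"rz":0,"tx":0,"ty":0,"tz":0.03,"gripper":-1}
    - {"rx":0,"ry":0,"rz":0,"tx":0,"ty":0,"tz":0.025,"gripper":-1}
    - {"rx":0,"ry":0,"rz":0,"tx":0,"ty":0,"tz":0.012,"gripper":-1}
    - {"rx":0,"ry":0,"rz":0,"tx":0,"ty":0,"tz":0,"gripper":-1}
    - {"rx":0,"ry":0,"rz":0,"tx":0,"ty":0,"tz":0,"gripper":-1}

```text
clock: 30.32
tcp_pos: [0.6881, -0.1106, 0.0359]
eef_rot: [[-0.0, -1.0, -0.002], [-1.0, 0.0, -0.002], [0.002, 0.002, -1.0]]
contact_force: [0.5, -0.1, -0.1]
grip_width: 0.0145
gripper_force: 58.7
```

Call:
carry_out:
  increments:
    - {"rx":0,"ry":0,"rz":0,"tx":0,"ty":0,"tz":0.003,"gripper":-1}
    - {"rx":0,"ry":0,"rz":0,"tx":0,"ty":0,"tz":0,"gripper":-1}
    - {"rx":0,"ry":0,"rz":0,"tx":0,"ty":0,"tz":0,"gripper":-0.4}
    - {"rx":0,"ry":0,"rz":0,"tx":0,"ty":0,"tz":0,"gripper":-0.4}
    - {"rx":0,"ry":0,"rz":0,"tx":0,"ty":0,"tz":0,"gripper":-0.4}
    - {"rx":0,"ry":0,"rz":0,"tx":0,"ty":0,"tz":-0.03,"gripper":-0.4}
    - {"rx":0,"ry":0,"rz":0,"tx":0,"ty":0,"tz":-0.04,"gripper":-0.4}
    - {"rx":0,"ry":0,"rz":0,"tx":0,"ty":0,"tz":-0.04,"gripper":-0.4}
    - {"rx":0,"ry":0,"rz":0,"tx":0,"ty":0,"tz":-0.04,"gripper":-0.4}
    - {"rx":0,"ry":0,"rz":0,"tx":0,"ty":0.04,"tz":-0.04,"gripper":-0.4}
    - {"rx":0,"ry":0,"rz":0,"tx":-0.04,"ty":0.04,"tz":0,"gripper":-0.4}
    - {"rx":0,"ry":0,"rz":0,"tx":-0.04,"ty":0.04,"tz":0,"gripper":-0.4}
    - {"rx":0,"ry":0,"rz":0,"tx":-0.04,"ty":0,"tz":0,"gripper":-0.4}
    - {"rx":0,"ry":0,"rz":0,"tx":0,"ty":0,"tz":0,"gripper":-0.4}
    - {"rx":0,"ry":0,"rz":0,"tx":0,"ty":0,"tz":0,"gripper":-0.4}

```text
clock: 32.2
tcp_pos: [0.5683, 0.0097, 0.2223]
eef_rot: [[-0.0, -1.0, -0.003], [-1.0, 0.0, -0.002], [0.002, 0.003, -1.0]]
contact_force: [0.1, 0.5, 0.0]
grip_width: 0.0256
gripper_force: 0.0
```

```bash
python3 - <<'E'
from h import *
from cell import viewer
t=viewer.camera('top')['color'];s=viewer.camera('scene')['color']
R=lambda a:cv2.resize(a,(400,300))
A=np.vstack([np.hstack([R(t[170:260,120:240]),R(t[130:205,290:390])]),np.hstack([R(s[265:370,90:230]),R(s[165:240,220:320])])])
cv2.imwrite('pics/f.png',cv2.cvtColor(A,cv2.COLOR_RGB2BGR))
E
```

```text
(no output)
```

View pics/f.png

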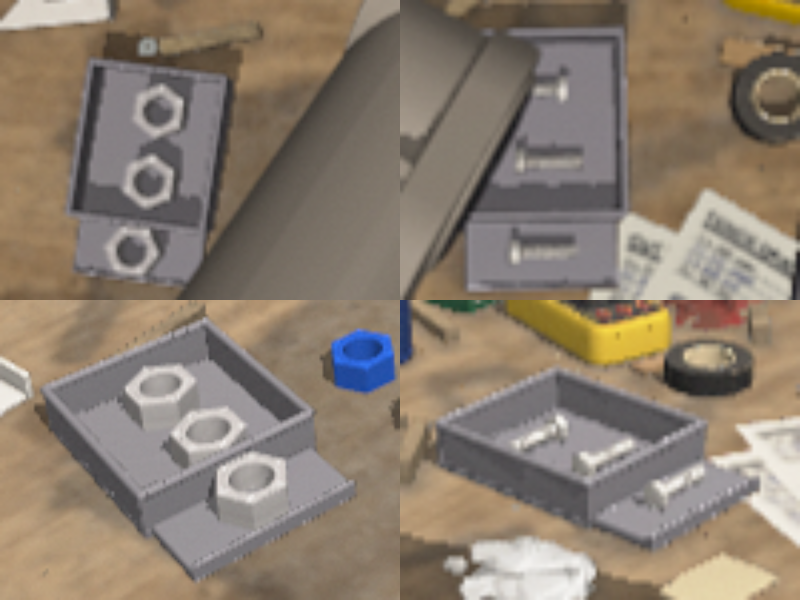

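Both nuts lie flat and apart in the nuts bin, at (160,110) and (148,182) in the top-left panel. Both bolts lie flat and apart in the bolts bin, at (555,90) and (548,158) in the top-right panel. The sleeve was standing upright in its bin in the earlier views. I'm handing the job in.

```bash
python3 -c "
from cell import ctrl;print(ctrl.close_job())"
```

```text
the job is handed in; nothing more can be done
None
```

The job is handed in: both nuts and both bolts lie flat in their bins, the sleeve stands upright in its bin, and the arm stayed clear of the tape measure and the black tape; the hand-in gave no verdict.

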